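# Spent batteries into the narrow-necked jar

### The arm

A 6-joint arm with a two-finger parallel gripper is mounted at the origin on the work surface. World frame = base frame: x ahead of the robot, y to its left, z up, the work surface at z = 0. Lengths are in mm, angles in degrees, forces in N, time in s.
With the tool pointing down it reaches from about 300 to 775 mm from the base axis. Payload 14.6 kg.
Tool frame: the origin (TCP) lies at the very end of the fingers, on their centre line; the grasp point (between the pads) lies 19 mm behind it (robot.grip_point_offset is the distance from the TCP to the grasp point, in mm); z points along the fingers, y is the direction in which the jaws open and shut (so a half turn about z gives the same grasp; the last joint's range is limited). The gripper opens to 85 mm and grips with 20 to 120 N. Pads are 22 mm wide; open, the fingers measure 114 mm over their backs; the gripper's body (76 mm by 85 mm) begins 54 mm behind the grasp point. The pads swing forward as they close: fully open they stand 13 mm farther back than shut.
Start: joints at [70.669, 17.183, 87.147, -0, 75.671, -3.816], TCP at [147.124, 529.947, 231.281] pointing down, gripper open.
Joint ranges: [-173.82, 173.82], [-45.26, 126.66], [13.44, 144.39], [-59.66, 239.66], [0, 175.72], [-146.38, 146.38]. Speed limits (degrees/s): [127.2, 127.2, 147.25, 180, 180, 180].

### API

Orientations are given as [roll, pitch, yaw] about the fixed x, y, z axes, in that order (R = Rz(yaw) Ry(pitch) Rx(roll)).
In Python, from station import robot, grab_frame, calibration gives the robot as it stands. The module is installed in compiled form; this text tells all that it offers.
- The arm moves only by the tool arm_command, never from a script. Its argument "motion" is a list of rows, each a list of 3 entries, a list of its own where there are three numbers: the shift along the world's x, y, z in mm, then the turn about the world's z in rad, then the opening, from 0 (shut) to 1 (fully open). In form: [[[dx, dy, dz], twist, gripper], ...]. A call has 1 to 20 rows; each row is the pose to reach, as a shift and turn from the pose measured when the call began; what a row does not reach only later rows make up. A row lasts 1/10 s, in which the tool goes at most 50 mm and 8.59 degrees, less where a joint would pass 70% of its speed; a pose out of reach is approached as far as the arm can. A call with a gripper value outside its range is refused whole. The fingers move at their own pace and stop on an object; "squeeze" is the grip in N (left out, the last holds). Time passes only in rows, so rows that repeat a pose let the fingers close. It gives the time, the measured TCP pose, the force and the opening at its end, in the units of the state.
- robot.get_state(): the state, without advancing time (a new reading comes with each control period).
- grab_frame(name): name is "scene" or "top"; returns (picture, depth): 400x640x3 uint8, red, green, blue; 400x640 float32, mm along the optical axis (not along the pixel's ray), 0 where there is no reading.
- calibration(name): a dict with "intrinsics" (3x3 intrinsics, pixels), "world_from_camera" (4x4, takes a point from camera to world coordinates). Camera axes: x right, y down, z forward; pixel columns grow to the right and rows downward; lengths in mm; the calibration is good to about 2 mm. A picture is of the moment at which its call begins. calibration takes no time and is no camera call.
- robot.hand_in(): hands the job in, once; it reports no verdict.
The state is a dict: "clock": time; "joints": joint angles; "joint_vel": joint speeds; "joint_efforts": joint torques, N m; "ee_pos": TCP position; "tool_rot": TCP orientation; "wrist_force": force on the tool from outside, world axes, zero at the start; "torque": the same for the moment, N m; "grip_width": opening from 0.0 (shut) to 1.0 (fully open).
Only numpy, scipy, OpenCV 4.12 (cv2) and the standard library are available. Lean on these libraries where they do the work, as an engineer would, in place of code of your own. Each camera call takes 0.05 s, during which the arm holds its last target.

### The job

Put the two spent AA batteries standing on the bathroom ledge away in the white ceramic jar for recycling: feed them in from above, one at a time, through its narrow neck, so that both end up wholly inside. The jar must stay standing, and leave the lip-balm tube, which stands near the batteries but is taller and thicker, standing where it is.

Things in the scene. Friction and masses are not known exactly. Their poses are not given: they have to be found in the camera images.
- cell_a_mid (a point): one of the two spent AA batteries, alike: a bare cylinder 14.5 mm in diameter and 50.5 mm tall, steel ends and a grey sleeve, 17 to 34 g, standing upright and loose on the ledge with a 5.5 mm wide nub on top. The point is its centre, half-way up (25 mm above the ledge at the start); z is its long axis.
- cell_b_mid (a point): one of the two spent AA batteries, alike: a bare cylinder 14.5 mm in diameter and 50.5 mm tall, steel ends and a grey sleeve, 17 to 34 g, standing upright and loose on the ledge with a 5.5 mm wide nub on top. The point is its centre, half-way up (25 mm above the ledge at the start); z is its long axis.
- jar_mouth (a point): centre of the white ceramic jar's open mouth, in the plane of the rim, 142 mm above the ledge; z points up. The jar is round, 142 mm tall, 0.6 kg, loose, upright: body 94 mm in diameter, narrowing above 85 mm to a neck 52 mm wide outside, 44 mm inside, rim flared to 58 mm outside. Inside it is empty, 136 mm deep, with room for both batteries. Nothing tall stands within 8 cm.
- balm_mid (a point): the lip-balm tube, a bystander to leave alone: a plain white plastic cylinder 19 mm in diameter and 68 mm tall, standing upright and loose near the batteries. The three stand in any order, at least 65 mm apart. The point is its centre, half-way up (34 mm above the ledge).
There are look-alikes about, which are no part of the job. What is shaped like the part that bears jar_mouth but yellow is not meant.

How it is judged:
By the outcome, as a careful person would: the job done as asked, in the order asked, and still so for the second after the job is handed in, with the robot touching nothing.
It also fails if it takes over 61 s, if anything falls off the work surface, if the arm or the gripper's body presses on something with over 40 N, if the wrist force passes 120 N, or if a joint passes its speed limit or range.

## Working session

There is one attempt and no reset: what is moved stays moved. The work goes in short steps, Python scripts to look and compute and a tool call to move; the robot and the scene stay as the last step left them, time stands still between calls to the robot, and variables do not carry over. Pictures are saved under pics/ and viewed, and the job is handed in when it is done.

Besides the shell and the picture viewer there is one more tool, called by a JSON object that holds its "name" and its "arguments". arm_command: Moves the arm, as the interface text tells. Its arguments: {"type":"object","properties":{"motion":{"type":"array"},"squeeze":{"type":"number"}},"required":["motion"]}

```bash
mkdir -p pics; python3 - <<'E'
from station import robot, grab_frame, calibration
import cv2, numpy as np
for n in ("scene","top"):
    p,d=grab_frame(n); c=calibration(n)
    cv2.imwrite(f"pics/{n}0.png",p[:,:,::-1]); np.savez(f"{n}0.npz",p=p,d=d,K=c["intrinsics"],T=c["world_from_camera"])
    print(n,np.round(c["intrinsics"],1).tolist(),np.round(c["world_from_camera"],3).tolist())
s=robot.get_state();print(s["clock"],s["ee_pos"],s["tool_rot"],s["grip_width"])
E
```

```text
scene [[493.8, 0.0, 323.8], [0.0, 493.8, 201.4], [0.0, 0.0, 1.0]] [[-0.185, 0.792, -0.582, 1051.111], [0.983, 0.153, -0.104, 80.738], [0.006, -0.591, -0.807, 847.573], [0.0, 0.0, 0.0, 1.0]]
top [[423.1, 0.0, 319.2], [0.0, 423.1, 198.4], [0.0, 0.0, 1.0]] [[-0.016, -0.987, 0.162, 377.238], [-1.0, 0.018, 0.005, -6.516], [-0.008, -0.162, -0.987, 953.947], [0.0, 0.0, 0.0, 1.0]]
0.1 [147.04859276 529.75036411 230.76708585] [-1.79937204e+02 -5.99454948e-03  1.64483298e+02] 0.9994545018122268
```

View pics/scene0.png

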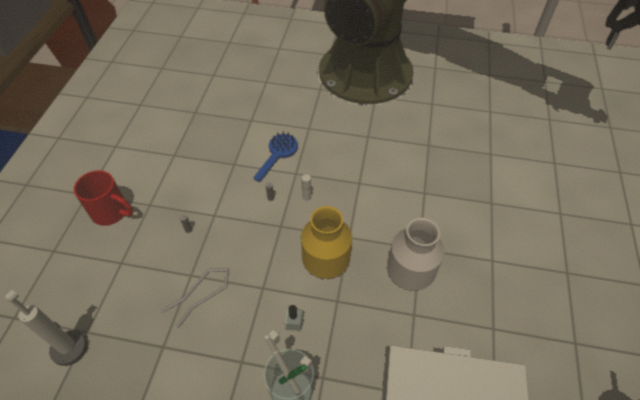

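View pics/top0.png

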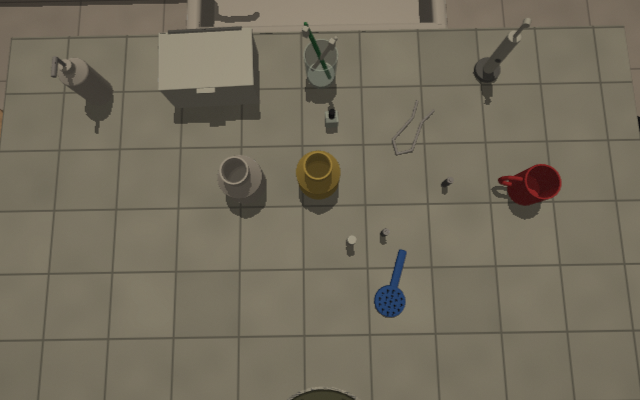

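The scene view shows grey cells at (270,192) and (186,224) and the balm at (306,186). In the top view these are (384,233), (447,182) and (351,241). There are two jar shapes: white at top (236,172) and yellow at (318,172). The white one fits the description. I'll enlarge and measure.

```bash
cat > h.py <<'E'
import numpy as np,cv2
def cloud(p,d,K,T):
    v,u=np.mgrid[0:400,0:640]
    c=np.stack([(u-K[0,2])/K[0,0]*d,(v-K[1,2])/K[1,1]*d,d,np.ones_like(d)],-1)
    w=(c@np.asarray(T).T)[...,:3]; w[d==0]=np.nan
    return w
def proj(P,K,T):
    c=np.linalg.inv(T)@np.append(P,1); q=K@c[:3]; return q[:2]/q[2]
E
python3 - <<'E'
from h import *
T={}
for n in ("top","scene"):
    z=np.load(n+"0.npz"); p,d=z["p"],z["d"]; w=cloud(p,d,z["K"],z["T"])
    ctr={"top":{"A":(384,233),"B":(447,182),"balm":(351,241),"jar":(238,174)},"scene":{"A":(270,192),"B":(186,224),"balm":(306,186),"jar":(417,252)}}[n]
    tiles=[]
    for k,(u,v) in ctr.items():
        r=40 if k=="jar" else 16
        s=np.s_[max(0,v-r):v+r,u-r:u+r]; q=w[s].reshape(-1,3); 
        fl=q[np.abs(q[:,2])<8]; 
        hi=q[q[:,2]>12]; zt=np.nanpercentile(hi[:,2],95)
        print(n,k,"floor z",np.nanmedian(fl[:,2]).round(1),"n",len(hi),"ztop",zt.round(1),"mid",((np.nanmin(hi,0)+np.nanmax(hi,0))/2).round(1),"ext",(np.nanmax(hi,0)-np.nanmin(hi,0)).round(1))
        if k=="jar":
            t=q[q[:,2]>136]; t=t[:,:2].astype(np.float32); c,r_=cv2.minEnclosingCircle(t); print("rim",c,r_,len(t))
        else:
            t=q[q[:,2]>zt-8]; print("  topmean",np.nanmean(t,0).round(1),len(t), "ext",np.ptp(t,0).round(1))
        tiles.append(cv2.resize(p[s],(380,290) if 0 else (290,290),interpolation=cv2.INTER_CUBIC))
    T[n]=np.vstack([np.hstack(tiles[:2]),np.hstack(tiles[2:])])
    cv2.imwrite(f"pics/crop_{n}.png",T[n][:,:,::-1])
E
```

```text
top A floor z 1.5 n 54 ztop 53.0 mid [ 450.8 -142.9   36.7] ext [12.6 13.8 40.1]
  topmean [ 451.6 -143.2   50.3] 38 ext [12.5 13.1 11.5]
top B floor z 1.5 n 71 ztop 52.6 mid [ 560.9 -286.9   33.1] ext [13.9 14.2 40.7]
  topmean [ 561.2 -286.7   49.6] 38 ext [12.3 13.5  8.5]
top balm floor z 1.5 n 82 ztop 71.3 mid [434.9 -68.3  42.5] ext [18.6 18.  58.9]
  topmean [435.  -68.5  69.1] 64 ext [17.  16.9  8.7]
top jar floor z 1.5 n 1627 ztop 143.4 mid [569.8 163.6  79.6] ext [ 93.3  91.8 135. ]
rim (570.3550415039062, 165.0404510498047) 28.594253540039062 251
scene A floor z 0.2 n 127 ztop 50.8 mid [ 436.1 -161.7   32.1] ext [53.6 54.1 40. ]
  topmean [ 455.6 -142.1   48. ] 45 ext [15.5 14.3  9. ]
scene B floor z 0.1 n 120 ztop 50.6 mid [ 564.6 -285.6   32. ] ext [15.7 16.1 39.9]
  topmean [ 564.6 -285.8   48.5] 46 ext [14.6 14.4  8.7]
scene balm floor z 0.1 n 205 ztop 69.7 mid [436.2 -67.9  41.8] ext [22.8 19.3 59.3]
  topmean [438.6 -67.5  67.3] 68 ext [22.7 18.8  9.8]
scene jar floor z 0.0 n 3104 ztop 140.9 mid [573.5 165.3  78.6] ext [ 93.4  93.  132.9]
rim (572.19384765625, 165.8005828857422) 29.03844451904297 300
```

View pics/crop_top.png

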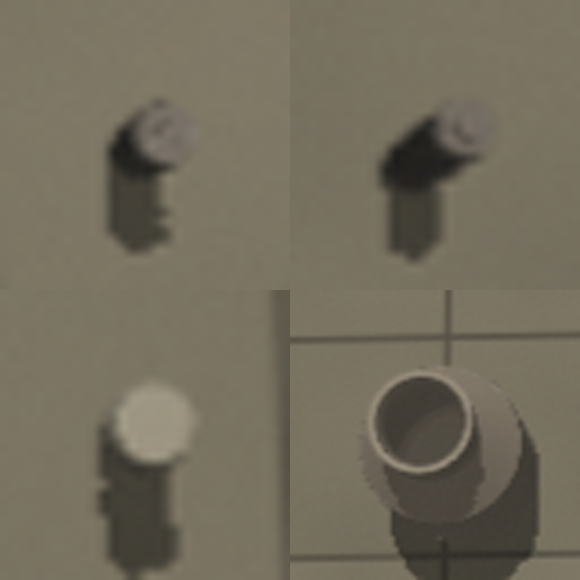

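View pics/crop_scene.png

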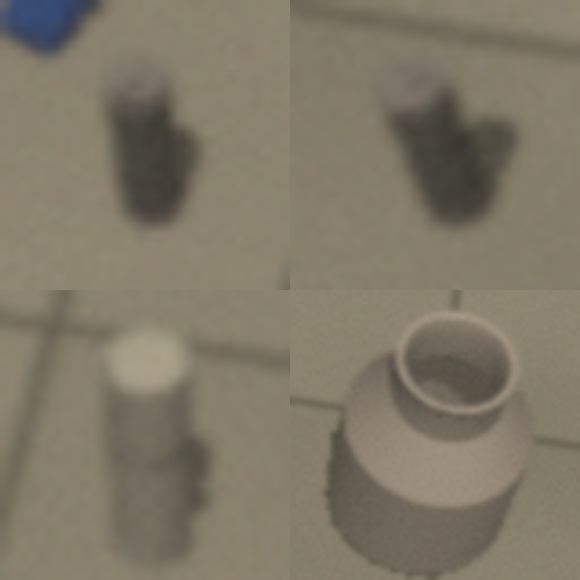

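The crops confirm it: tile 1 and 2 are nubbed grey cells, tile 3 is the plain white balm, and tile 4 is the white jar with its open mouth. Estimates averaged over both cameras, in mm:

| Item | x | y |
|---|---|---|
| Cell A | 453 | -143 |
| Cell B | 562.5 | -286.5 |
| Jar mouth | 571 | 165.5 |
| Balm | 436 | -68 |

Moving above A.

{"name": "arm_command", "arguments": {"motion": [[[3,-7,0],0,0.6],[[9,-20,0],0,0.6],[[21,-47,0],0,0.6],[[37,-81,0],0,0.6],[[55,-121,0],0,0.6],[[73,-162,0],0,0.6],[[92,-202,0],0,0.6],[[110,-242,0],0,0.6],[[129,-283,0],0,0.6],[[147,-323,0],0,0.6],[[165,-363,0],0,0.6],[[184,-404,0],0,0.6],[[202,-444,0],0,0.6],[[220,-485,0],0,0.6],[[239,-525,0],0,0.6],[[257,-565,-20],0,0.6],[[275,-606,-40],0,0.6],[[291,-639,-60],0,0.6],[[300,-660,-80],0,0.6],[[306,-673,-100],0,0.6]], "squeeze": 30}}

```text
clock: 2.1
ee_pos: [452.9, -145.1, 129.7]
tool_rot: [-179.9, -0.0, 164.4]
wrist_force: [0.1, -0.6, 0.5]
grip_width: 0.601
```

{"name": "arm_command", "arguments": {"motion": [[[0,0,0],0,0.6],[[0,0,0],0,0.6],[[0,0,0],0,0.6]]}}

```text
clock: 2.4
ee_pos: [452.9, -144.6, 130.7]
tool_rot: [-179.9, 0.0, 164.4]
wrist_force: [-0.4, 0.6, 0.3]
grip_width: 0.602
```

```bash
cat > snap.py <<'E'
import sys
from station import robot, grab_frame, calibration
from h import *
tag=sys.argv[1]; views=sys.argv[2:]
for a in views:
    n,u,v,r=a.split(","); u,v,r=int(u),int(v),int(r)
    p,d=grab_frame(n); c=calibration(n)
    np.savez(f"{n}_{tag}.npz",p=p,d=d,K=c["intrinsics"],T=c["world_from_camera"])
    q=p[max(0,v-r):v+r,max(0,u-r):u+r]; s=560/max(q.shape[:2])
    cv2.imwrite(f"pics/{n}_{tag}.png",cv2.resize(q,None,fx=s,fy=s,interpolation=cv2.INTER_CUBIC)[:,:,::-1])
E
python3 snap.py g1 scene,270,180,80
```

```text
(no output)
```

View pics/scene_g1.png

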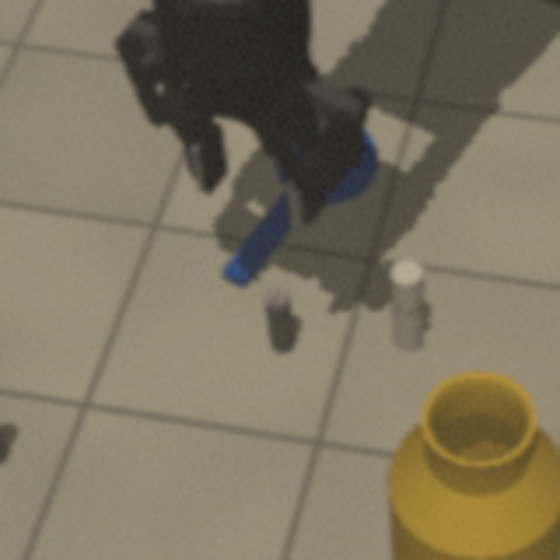

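The fingers straddle the cell, which is in view at crop (280,318), and the balm is well clear. Descending and gripping near its top.

{"name": "arm_command", "arguments": {"motion": [[[0,1,-15],0,0.6],[[0,1.5,-40],0,0.6],[[0,1.5,-65],0,0.6],[[0,1.5,-85],0,0.5],[[0,1.5,-98],0,0.5],[[0,1.5,-106],0,0.5],[[0,1.5,-107],0,0.5],[[0,1.5,-107],0,0.4],[[0,1.5,-107],0,0.35]]}}

```text
clock: 3.35
ee_pos: [453.5, -143.2, 24.6]
tool_rot: [-179.9, 0.1, 164.4]
wrist_force: [0.1, 0.5, 0.4]
grip_width: 0.35
```

```bash
python3 snap.py g2 scene,270,180,60
```

```text
(no output)
```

View pics/scene_g2.png

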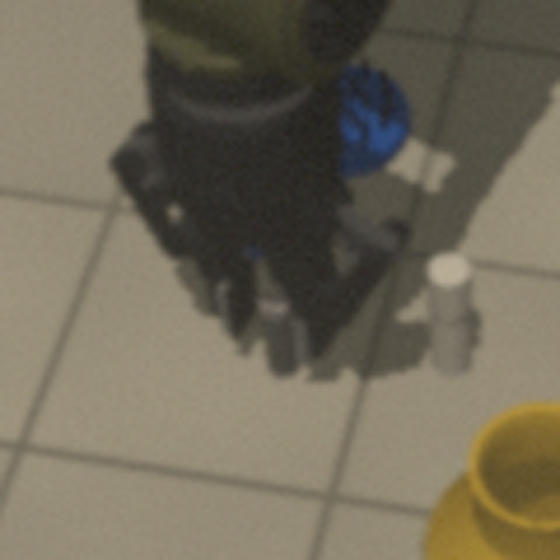

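The cell sits between the fingers, slightly nearer the right one. Closing.

{"name": "arm_command", "arguments": {"motion": [[[0,0,0],0,0.25],[[0,0,0],0,0.2],[[0,0,0],0,0.15],[[0,0,0],0,0.1],[[0,0,0],0,0],[[0,0,0],0,0],[[0,0,0],0,0],[[0,0,0],0,0]], "squeeze": 30}}

```text
clock: 4.2
ee_pos: [453.7, -143.4, 24.9]
tool_rot: [-179.9, 0.2, 164.4]
wrist_force: [-0.4, 0.4, 6.4]
grip_width: 0.156
```

{"name": "arm_command", "arguments": {"motion": [[[0,0,5],0,0],[[0,0,15],0,0],[[0,0,35],0,0],[[0,0,60],0,0],[[0,0,90],0,0],[[0,0,120],0,0],[[0,0,145],0,0],[[0,0,160],0,0],[[0,0,170],0,0],[[0,0,175],0,0],[[0,0,175],0,0]]}}

```text
clock: 5.3
ee_pos: [453.6, -143.4, 200.1]
tool_rot: [-179.9, 0.2, 164.4]
wrist_force: [-0.3, -0.2, -1.1]
grip_width: 0.157
```

```bash
python3 snap.py g3 scene,260,120,80
```

```text
(no output)
```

View pics/scene_g3.png

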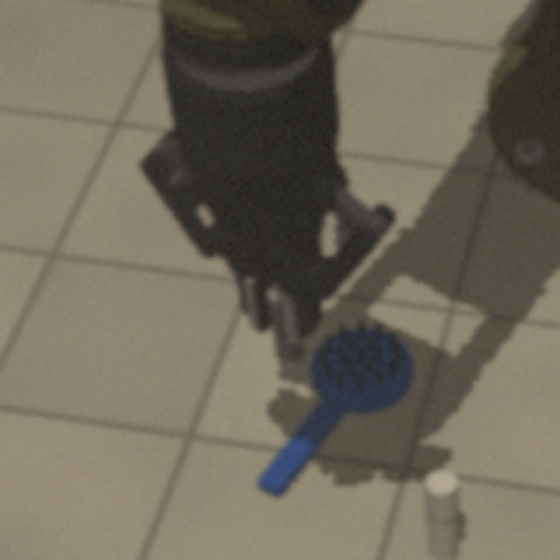

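The cell is lifted and upright, protruding at crop (290,330); the balm stands. Carrying it over the white jar.

{"name": "arm_command", "arguments": {"motion": [[[2,6,0],0,0],[[7,18,0],0,0],[[14,37,0],0,0],[[23,62,0],0,0],[[33,86,0],0,0],[[42,111,0],0,0],[[52,136,0],0,0],[[61,161,0],0,0],[[70,185,0],0,0],[[80,210,0],0,0],[[89,235,0],0,0],[[99,260,0],0,0],[[106,278,0],0,0],[[111.5,294,0],0,0],[[115,303,0],0,0],[[117.5,309,0],0,0],[[117.5,309,0],0,0],[[117.5,309,0],0,0]]}}

```text
clock: 7.15
ee_pos: [570.9, 165.3, 199.4]
tool_rot: [-179.9, 0.1, 164.4]
wrist_force: [0.4, -0.4, 0.6]
grip_width: 0.158
```

```bash
python3 snap.py g4 scene,420,210,80 top,230,165,50
```

```text
(no output)
```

View pics/scene_g4.png

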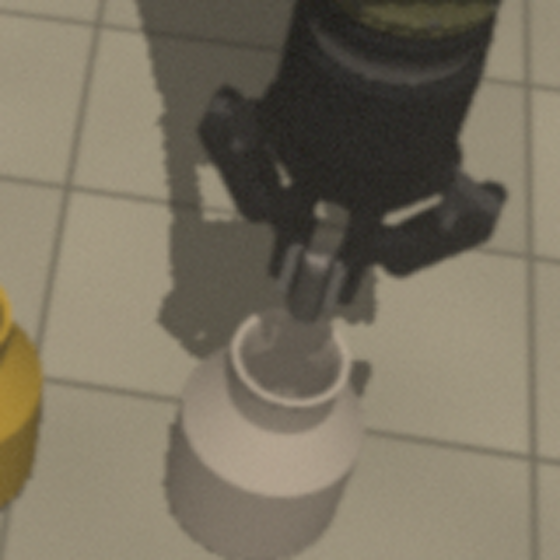

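View pics/top_g4.png

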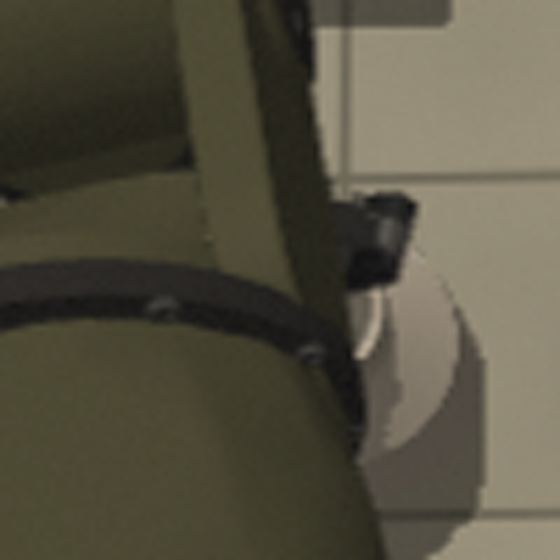

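```bash
python3 - <<'E'
from h import *
z=np.load("scene_g4.npz");w=cloud(z["p"],z["d"],z["K"],z["T"])
for zz in (176,199): print(zz,proj(np.array([571,165.5,zz]),z["K"],z["T"]))
for v in range(200,226,3): print(v,[w[v,u].round(0).tolist() for u in (420,424,427,430,434)])
E
```

```text
176 [425.82473994 219.47934967]
199 [428.30056069 211.44191448]
200 [[576.0, 147.0, 232.0], [577.0, 153.0, 235.0], [572.0, 158.0, 229.0], [567.0, 163.0, 224.0], [566.0, 170.0, 224.0]]
203 [[575.0, 149.0, 223.0], [581.0, 154.0, 233.0], [573.0, 159.0, 223.0], [572.0, 164.0, 223.0], [572.0, 170.0, 224.0]]
206 [[577.0, 150.0, 218.0], [580.0, 155.0, 224.0], [575.0, 160.0, 218.0], [577.0, 164.0, 222.0], [585.0, 169.0, 234.0]]
209 [[578.0, 151.0, 212.0], [575.0, 157.0, 209.0], [575.0, 162.0, 211.0], [577.0, 166.0, 215.0], [585.0, 170.0, 226.0]]
212 [[579.0, 152.0, 205.0], [572.0, 159.0, 198.0], [577.0, 163.0, 206.0], [578.0, 167.0, 208.0], [585.0, 172.0, 218.0]]
215 [[437.0, 175.0, 1.0], [575.0, 160.0, 193.0], [577.0, 164.0, 198.0], [578.0, 168.0, 200.0], [586.0, 173.0, 212.0]]
218 [[543.0, 160.0, 139.0], [577.0, 161.0, 188.0], [578.0, 165.0, 190.0], [576.0, 170.0, 189.0], [588.0, 174.0, 207.0]]
221 [[549.0, 161.0, 138.0], [577.0, 162.0, 179.0], [579.0, 167.0, 183.0], [573.0, 172.0, 176.0], [447.0, 204.0, 2.0]]
224 [[549.0, 162.0, 130.0], [549.0, 169.0, 130.0], [551.0, 173.0, 135.0], [552.0, 178.0, 138.0], [553.0, 184.0, 141.0]]
```

The cell hangs at about x 571, y 166 with its bottom at z≈176, over the mouth. Lowering it into the neck, then releasing.

{"name": "arm_command", "arguments": {"motion": [[[0,0,-5],0,0],[[0,0,-13],0,0],[[0,0,-22],0,0],[[0,0,-31],0,0],[[0,0,-39],0,0],[[0,0,-45],0,0],[[0,0,-49],0,0],[[0,0,-50],0,0],[[0,0,-50],0,0],[[0,0,-50],0,0]]}}

```text
clock: 8.25
ee_pos: [571.0, 165.2, 149.9]
tool_rot: [-179.9, 0.2, 164.4]
wrist_force: [-0.2, 0.3, 0.3]
grip_width: 0.154
```

{"name": "arm_command", "arguments": {"motion": [[[0,0,0],0,0.25],[[0,0,0],0,0.4],[[0,0,0],0,0.5],[[0,0,0],0,0.5],[[0,0,0],0,0.5],[[0,0,10],0,0.5],[[0,0,30],0,0.5],[[0,0,50],0,0.5],[[0,0,70],0,0.5],[[0,0,80],0,0.5],[[0,0,80],0,0.5]]}}

```text
clock: 9.35
ee_pos: [571.5, 165.3, 231.6]
tool_rot: [180.0, 0.3, 164.4]
wrist_force: [0.0, -0.0, 0.1]
grip_width: 0.503
```

```bash
python3 snap.py g5 scene,420,220,80
```

```text
(no output)
```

View pics/scene_g5.png

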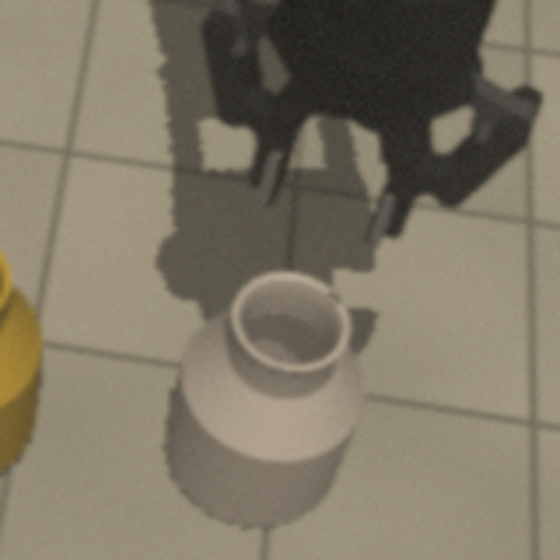

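The cell has dropped into the jar: the gripper is empty and the jar stands unmoved. On to B.

{"name": "arm_command", "arguments": {"motion": [[[0,-7,0],0,0.5],[[0,-20,0],0,0.5],[[-1,-45,0],0,0.5],[[-2,-80,0],0,0.5],[[-2,-115,0],0,0.5],[[-3,-150,0],0,0.5],[[-4,-185,0],0,0.5],[[-5,-220,0],0,0.5],[[-5,-255,0],0,0.5],[[-6,-290,0],0,0.5],[[-7,-325,-10],0,0.5],[[-7,-360,-30],0,0.5],[[-8,-395,-50],0,0.5],[[-8,-422,-75],0,0.5],[[-9,-440,-95],0,0.5],[[-9,-449,-110],0,0.5],[[-9,-452,-120],0,0.5],[[-9,-452,-120],0,0.5],[[-9,-452,-120],0,0.5]]}}

```text
clock: 11.3
ee_pos: [562.5, -286.3, 110.8]
tool_rot: [-179.9, 0.3, 164.4]
wrist_force: [0.3, -0.4, -0.1]
grip_width: 0.5
```

```bash
python3 snap.py g6 scene,190,200,70
```

```text
(no output)
```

View pics/scene_g6.png

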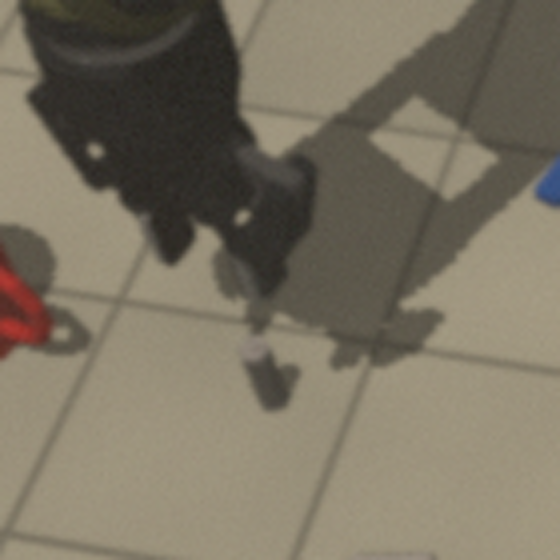

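The cell is at crop (255,350), still standing under the fingers. Descending.

{"name": "arm_command", "arguments": {"motion": [[[0,0,-10],0,0.5],[[0,0,-25],0,0.5],[[0,0,-45],0,0.5],[[0,0,-63],0,0.5],[[0,0,-77],0,0.5],[[0,0,-85],0,0.5],[[0,0,-86.5],0,0.5],[[0,0,-86.5],0,0.4],[[0,0,-86.5],0,0.4]]}}

```text
clock: 12.25
ee_pos: [563.0, -286.5, 25.5]
tool_rot: [-179.9, 0.4, 164.4]
wrist_force: [0.3, 0.3, 0.2]
grip_width: 0.401
```

```bash
python3 snap.py g7 scene,190,205,50
```

```text
(no output)
```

View pics/scene_g7.png

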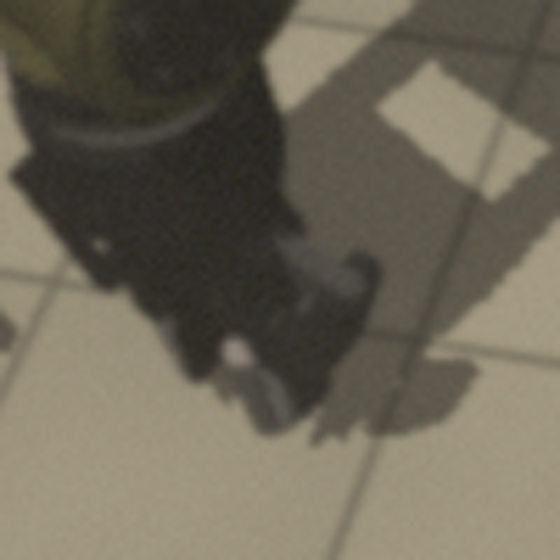

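The cell's top, at crop (240,350), is between the fingers. Closing and lifting.

{"name": "arm_command", "arguments": {"motion": [[[0,0,0],0,0.3],[[0,0,0],0,0.25],[[0,0,0],0,0.2],[[0,0,0],0,0.15],[[0,0,0],0,0.1],[[0,0,0],0,0],[[0,0,0],0,0],[[0,0,0],0,0],[[0,0,0],0,0]], "squeeze": 30}}

```text
clock: 13.2
ee_pos: [563.1, -286.5, 25.7]
tool_rot: [-179.9, 0.4, 164.4]
wrist_force: [-0.2, 1.3, 4.0]
grip_width: 0.159
```

{"name": "arm_command", "arguments": {"motion": [[[0,0,5],0,0],[[0,0,15],0,0],[[0,0,35],0,0],[[0,0,60],0,0],[[0,0,90],0,0],[[0,0,120],0,0],[[0,0,145],0,0],[[0,0,165],0,0],[[0,0,180],0,0],[[0,0,185],0,0],[[0,0,185],0,0]]}}

```text
clock: 14.3
ee_pos: [563.1, -286.6, 211.0]
tool_rot: [-179.9, 0.4, 164.4]
wrist_force: [-0.2, 0.2, -0.5]
grip_width: 0.158
```

```bash
python3 snap.py g8 scene,180,150,70
```

```text
(no output)
```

View pics/scene_g8.png

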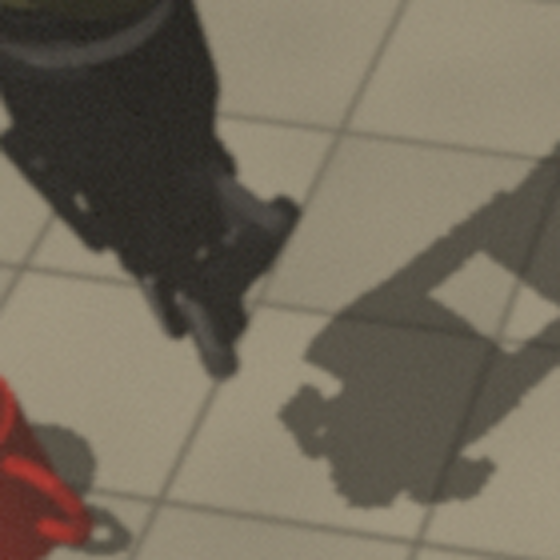

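Cell B is held upright. Carrying it to the jar; its bottom at z≈187 clears the yellow jar.

{"name": "arm_command", "arguments": {"motion": [[[0,6,0],0,0],[[0,18,0],0,0],[[1,36,0],0,0],[[1,60,0],0,0],[[2,88,0],0,0],[[2,116,0],0,0],[[3,144,0],0,0],[[3,172,0],0,0],[[4,200,0],0,0],[[4,228,0],0,0],[[5,256,0],0,0],[[5,284,0],0,0],[[6,312,0],0,0],[[6,340,0],0,0],[[7,368,0],0,0],[[7,394,0],0,0],[[8,416,0],0,0],[[8,434,0],0,0],[[8,446,0],0,0],[[8,452,0],0,0]]}}

```text
clock: 16.35
ee_pos: [570.3, 167.1, 210.0]
tool_rot: [-179.9, 0.3, 164.5]
wrist_force: [0.0, 0.8, -0.6]
grip_width: 0.156
```

{"name": "arm_command", "arguments": {"motion": [[[0,0,0],0,0],[[0,0,0],0,0],[[0,0,0],0,0]]}}

```text
clock: 16.65
ee_pos: [570.4, 166.5, 210.0]
tool_rot: [-179.9, 0.3, 164.5]
wrist_force: [0.1, -0.6, 0.6]
grip_width: 0.154
```

```bash
python3 snap.py g9 scene,420,210,80; python3 - <<'E'
from h import *
z=np.load("scene_g9.npz");w=cloud(z["p"],z["d"],z["K"],z["T"])
for v in range(200,224,3): print(v,[w[v,u].round(0).tolist() for u in (424,427,430)])
E
```

```text
200 [[580.0, 153.0, 238.0], [580.0, 157.0, 240.0], [573.0, 162.0, 232.0]]
203 [[580.0, 154.0, 231.0], [572.0, 159.0, 222.0], [578.0, 163.0, 231.0]]
206 [[580.0, 155.0, 223.0], [574.0, 160.0, 217.0], [579.0, 164.0, 225.0]]
209 [[579.0, 157.0, 214.0], [574.0, 162.0, 208.0], [577.0, 166.0, 214.0]]
212 [[572.0, 159.0, 198.0], [575.0, 163.0, 203.0], [580.0, 167.0, 210.0]]
215 [[573.0, 160.0, 190.0], [577.0, 164.0, 198.0], [578.0, 168.0, 200.0]]
218 [[575.0, 161.0, 184.0], [578.0, 165.0, 191.0], [577.0, 170.0, 191.0]]
221 [[549.0, 167.0, 139.0], [547.0, 172.0, 139.0], [548.0, 177.0, 141.0]]
```

View pics/scene_g9.png

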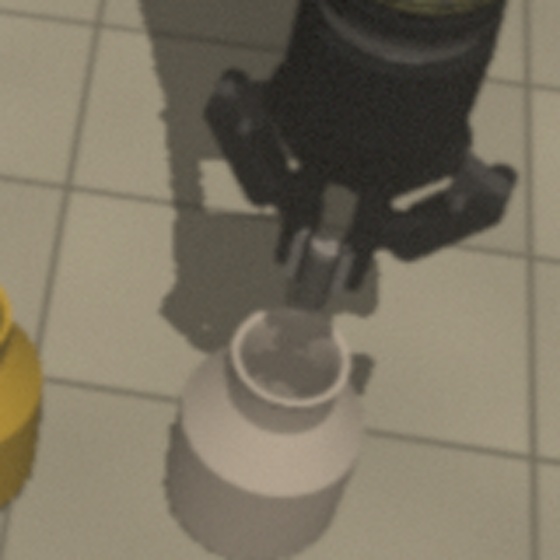

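Aligned over the mouth. Lowering and releasing.

{"name": "arm_command", "arguments": {"motion": [[[0.5,-1,-5],0,0],[[0.5,-1,-14],0,0],[[0.5,-1,-24],0,0],[[0.5,-1,-34],0,0],[[0.5,-1,-44],0,0],[[0.5,-1,-52],0,0],[[0.5,-1,-58],0,0],[[0.5,-1,-60],0,0],[[0.5,-1,-60],0,0],[[0.5,-1,-60],0,0]]}}

```text
clock: 17.7
ee_pos: [571.0, 165.5, 150.4]
tool_rot: [-179.9, 0.4, 164.5]
wrist_force: [0.9, 0.4, -0.6]
grip_width: 0.151
```

{"name": "arm_command", "arguments": {"motion": [[[0,0,0],0,0.25],[[0,0,0],0,0.4],[[0,0,0],0,0.5],[[0,0,0],0,0.5],[[0,0,0],0,0.5],[[0,0,10],0,0.5],[[0,0,30],0,0.5],[[0,0,50],0,0.5],[[0,0,70],0,0.5],[[0,0,80],0,0.5],[[-10,-20,80],0,0.5],[[-30,-60,80],0,0.5],[[-55,-100,80],0,0.5],[[-75,-140,80],0,0.5],[[-95,-175,80],0,0.5],[[-105,-195,80],0,0.5],[[-110,-200,80],0,0.5],[[-110,-200,80],0,0.5],[[-110,-200,80],0,0.5]]}}

```text
clock: 19.6
ee_pos: [461.4, -33.8, 230.5]
tool_rot: [-179.9, 0.4, 164.5]
wrist_force: [0.2, 0.4, 0.9]
grip_width: 0.496
```

```bash
python3 snap.py ga scene,320,200,320 top,236,172,40; python3 - <<'E'
from h import *
for n in("scene","top"):
    z=np.load(n+"_ga.npz");w=cloud(z["p"],z["d"],z["K"],z["T"])
    m=np.hypot(w[...,0]-571,w[...,1]-165.5)
    r=w[(m<40)&(w[...,2]>136)]; print(n,"rim",cv2.minEnclosingCircle(r[:,:2].astype(np.float32)),np.nanmax(r[:,2]))
    i=w[(m<17)]; print("inside z",np.nanpercentile(i[:,2],[0,10,50,90,100]).round(0),len(i))
E
```

```text
scene rim ((571.3982543945312, 165.95094299316406), 29.215065002441406) 145.72448700546317
inside z nan 0
top rim ((570.2802734375, 164.70150756835938), 28.919326782226562) 147.3097107190399
inside z [ 65.  71.  86. 100. 105.] 95
  return np.nanmean(a, axis, out=out, keepdims=keepdims)
```

View pics/scene_ga.png

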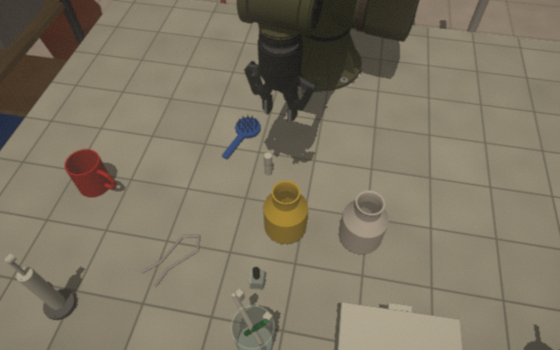

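View pics/top_ga.png

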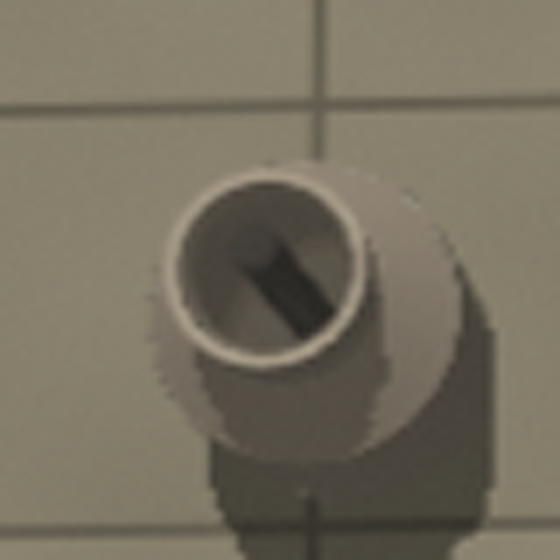

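```bash
python3 - <<'E'
from h import *
z=np.load("top_ga.npz");w=cloud(z["p"],z["d"],z["K"],z["T"])
for v in range(158,188,2): print(v,[("%4.0f,%4.0f,%4.0f"%tuple(w[v,u])) for u in range(224,250,3)])
for n in("top","scene"):
    z=np.load(n+"_ga.npz");w=cloud(z["p"],z["d"],z["K"],z["T"])
    b=w[(np.hypot(w[...,0]-436,w[...,1]+68)<25)&(w[...,2]>60)&(w[...,2]<80)]
    print(n,"balm",len(b),b.mean(0) if len(b) else None)
E
```

```text
158 [' 633, 218,   1', ' 594, 178, 146', ' 595, 173, 142', ' 595, 167, 141', ' 595, 161, 143', ' 595, 155, 141', ' 605, 157, 103', ' 607, 152,  97', ' 607, 146,  94']
160 [' 591, 184, 144', ' 591, 179, 141', ' 592, 174, 138', ' 592, 168, 137', ' 592, 162, 135', ' 592, 156, 137', ' 590, 149, 144', ' 599, 150, 107', ' 601, 145, 101']
162 [' 587, 184, 143', ' 588, 180, 138', ' 590, 175, 131', ' 593, 172, 119', ' 593, 166, 116', ' 593, 160, 117', ' 588, 150, 135', ' 585, 143, 145', ' 595, 143, 107']
164 [' 584, 185, 139', ' 586, 181, 131', ' 589, 179, 115', ' 593, 175, 101', ' 610, 183,  34', ' 611, 177,  29', ' 613, 172,  22', ' 583, 143, 140', ' 590, 143, 109']
166 [' 580, 185, 138', ' 583, 182, 125', ' 588, 181, 105', ' 588, 175, 105', ' 590, 171,  94', ' 610, 180,  16', ' 610, 173,  14', ' 580, 144, 135', ' 585, 142, 114']
168 [' 577, 186, 135', ' 582, 185, 113', ' 584, 181, 105', ' 584, 175, 105', ' 585, 170,  98', ' 606, 181,  12', ' 607, 174,   9', ' 606, 167,  10', ' 574, 137, 142']
170 [' 574, 187, 130', ' 594, 201,  45', ' 598, 198,  27', ' 581, 176, 100', ' 581, 170,  95', ' 5
[... 812 characters left out ...]
, ' 579, 188,   6', ' 567, 170,  65', ' 550, 148, 143', ' 552, 145, 130', ' 556, 142, 113']
182 [' nan, nan, nan', ' 547, 178, 142', ' 546, 172, 143', ' 548, 167, 136', ' 546, 160, 144', ' 546, 155, 141', ' 548, 150, 132', ' 551, 147, 119', ' 552, 142, 112']
184 [' 550, 193, 104', ' 549, 185, 109', ' 546, 176, 122', ' 542, 166, 145', ' 544, 162, 131', ' 545, 157, 128', ' 547, 153, 120', ' 548, 148, 111', ' 548, 142, 110']
186 [' 547, 194,  99', ' 546, 186, 105', ' 545, 179, 110', ' 544, 172, 112', ' 544, 166, 114', ' 543, 160, 115', ' 544, 154, 112', ' 545, 149, 107', ' 545, 143, 106']
top balm 64 [434.8669886  -68.61908605  68.87452945]
scene balm 71 [438.4006578  -67.33915071  66.7479509 ]
```

```bash
python3 -c "
from station import robot
print(robot.hand_in(), robot.get_state()['clock'])"
```

```text
the job is handed in; nothing more can be done
the job is handed in; nothing more can be done
```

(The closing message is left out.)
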